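# Unstack the sink cupboard things into their drip trays

### The job

Take the stack apart from the top down and stand each thing flat inside the grey drip tray that matches its shape: the funnel, as it stands, in the small round saucer, then the pot in the large round one, then the carton in the square tray and last the tin in the oblong tray. Keep everything upright, lower each thing all the way down before letting go of it, and do not push aside the sink plug or the brass elbow lying among the trays.

Things in the scene. Friction and masses are not known exactly. Their poses are not given: they have to be found in the camera images.
- funnel: Small blue plastic funnel standing mouth down, spout up, on top of the stack: 62 mm high, rim 40 mm across and 5 mm high, then a cone up to 27 mm, then a straight spout 13 mm across from 27 to 62 mm, good to grip; about 30 g. Origin: centre of its underside; z is up.
- pot: Plain round white ceramic pot with a flat closed top, straight sided, 56 mm across, 45 mm high, about 180 g; second in the stack, under the funnel. Origin: centre of its underside; z is up.
- carton: Plain square closed cardboard carton, 64 x 64 mm, 40 mm high, stiff, about 120 g; third in the stack, under the pot. Origin: centre of its underside; z is up. x and y are square to its sides.
- tin: Closed oblong steel tin, 104 mm along its x, 60 mm along its y, 38 mm high, about 250 g; bottom of the stack, standing on the plywood. Origin: centre of its underside; z is up.
- small_saucer: Small round grey plastic drip saucer, 64 mm across outside, 58 mm inside; the place of the funnel. Fixed to the plywood. Floor 3 mm thick, rim top 9 mm above the plywood, rim wall 3 mm thick. Origin: centre of its underside on the plywood; z up.
- large_saucer: Large round grey plastic drip saucer, 86 mm across outside, 80 mm inside; the place of the pot. Fixed to the plywood. Floor 3 mm thick, rim top 9 mm above the plywood, rim wall 3 mm thick. Origin: centre of its underside on the plywood; z up.
- square_tray: Square grey plastic drip tray, 88 x 88 mm outside, 82 x 82 mm inside; the place of the carton. Fixed to the plywood. Floor 3 mm thick, rim top 9 mm above the plywood, rim wall 3 mm thick. Origin: centre of its underside on the plywood; z up; x and y are square to its sides.
- oblong_tray: Oblong grey plastic drip tray, 128 mm along its x and 84 mm along its y outside, 122 x 78 mm inside; the place of the tin. Fixed to the plywood. Floor 3 mm thick, rim top 9 mm above the plywood, rim wall 3 mm thick. Origin: centre of its underside on the plywood; z up.
- plug: Black rubber sink plug lying loose among the trays, 44 mm across, 34 mm high with its pull knob; to be left alone. Origin: centre of its underside; z is up.
- elbow: Small loose brass pipe elbow lying flat among the trays, about 50 x 50 mm, 28 mm high; to be left alone. Origin: centre of its underside; z is up.
Things that resemble listed ones, but are neither listed nor needed, are in the scene too. Leave any pink or red look-alike of the tin alone. Leave any purple look-alike of the small_saucer alone.

How it is judged:
On the way, in this order (a step that is already met when the one before it is completed fails the run):
1. the blue funnel is lowered, still held, to within 15 mm of the floor of the small round saucer (horizontal distance between funnel and small_saucer below 0.015 m and z of funnel in the frame of small_saucer below 0.018 m and contact force between the fingers and funnel above 0.3 N), for 0.05 s.
2. the white pot is lowered, still held, to within 15 mm of the floor of the large round saucer (horizontal distance between pot and large_saucer below 0.015 m and z of pot in the frame of large_saucer below 0.018 m and contact force between the fingers and pot above 0.3 N), for 0.05 s.
3. the cardboard carton is lowered, still held, to within 15 mm of the floor of the square tray (horizontal distance between carton and square_tray below 0.015 m and z of carton in the frame of square_tray below 0.018 m and contact force between the fingers and carton above 0.3 N), for 0.05 s.
4. the steel tin is lowered, still held, to within 15 mm of the floor of the oblong tray (horizontal distance between tin and oblong_tray below 0.015 m and z of tin in the frame of oblong_tray below 0.018 m and contact force between the fingers and tin above 0.3 N), for 0.05 s.
At the end, for the whole second after the job is handed in: Funnel in the small saucer, pot in the large saucer, carton in the square tray, tin in the oblong tray: each centre within 15 mm of its tray's centre, flat on the tray's floor (within 2 mm), upright (within 0.04 rad), released and at rest; sink plug and elbow within 30 mm of where they lay (horizontal distance between funnel and small_saucer below 0.015 m and z of funnel in the frame of small_saucer below 0.005 m and angle between each of funnel, pot, carton, tin's own z axis and vertical below 0.04 rad and linear speed of each of funnel, pot, carton, tin below 0.02 m/s and angular speed of each of funnel, pot, carton, tin below 0.15 rad/s and contact force between each of funnel, pot, carton, tin and the fingers below 0.1 N and horizontal distance between pot and large_saucer below 0.015 m and z of pot in the frame of large_saucer below 0.005 m and horizontal distance between carton and square_tray below 0.015 m and z of carton in the frame of square_tray below 0.005 m and horizontal distance between tin and oblong_tray below 0.015 m and z of tin in the frame of oblong_tray below 0.005 m and distance of each of plug, elbow from where it was at the start of the episode below 0.03 m); the robot touches nothing.
It fails at once if one of the stacked things is tipped more than about 35 degrees (angle between any of funnel, pot, carton, tin's own z axis and vertical above 0.6 rad).
It fails at once if the plug is pushed more than 30 mm from where it lay (distance of plug from where it was at the start of the episode above 0.03 m).
It fails at once if the elbow is pushed more than 30 mm from where it lay (distance of elbow from where it was at the start of the episode above 0.03 m).
It also fails if it takes over 136 s, if anything falls off the work surface, if the arm or the gripper's body presses on something with over 40 N, if the wrist force passes 120 N, or if a joint passes its speed limit or range.

### The arm

A 7-joint arm with a two-finger parallel gripper is mounted at the origin on the work surface. World frame = base frame: x ahead of the robot, y to its left, z up, the work surface at z = 0. Lengths are in m, angles in rad, forces in N, time in s.
With the tool pointing down it reaches from about 0.4 to 0.85 m from the base axis. Payload 4.5 kg.
Tool frame: the origin (TCP) lies at the centre of the arm's flange, where the gripper is bolted on; the fingertips stand 166 mm ahead of it and the grasp point (between the pads) lies 147 mm ahead of it (r.grip_depth is the distance from the TCP to the grasp point, in m); z points along the fingers, y is the line along which they close (so a half turn about z gives the same grasp; the last joint's range is limited). The gripper opens to 88 mm and grips with 3 to 60 N. Pads are 18 mm wide; open, the fingers measure 123 mm over their backs; the gripper's body (75 mm by 187 mm) begins 45 mm behind the grasp point.
Start: joints at [1.276, 0.689, -0.195, 1.565, 0.157, 0.902, -0.215], TCP at [0.202, -0.592, 0.405] pointing down, gripper open.
Joint ranges: [-3.01, 3.01], [-0.46, 2.08], [-1.47, 1.51], [0.13, 2.56], [-1, 4.14], [0.04, 2.09], [-2.66, 2.66]. Speed limits (rad/s): [2.57, 2.57, 3.14, 3.14, 3.14, 3.14, 3.14].

### API

Orientations are given as a unit quaternion [x, y, z, w].
In Python, from plant import status, cams, r, finder gives the robot as it stands.
- The arm moves only by the tool play_rows, never from a script. Its argument "rows" is a list of rows, each a list of 7 numbers: the opening in per cent of the stroke, from 0 (shut) to 100 (fully open), then the shift along the tool's x, y, z in m, then the turn, a rotation vector about the tool's x, y, z in degrees. A call has 1 to 8 rows; each row shifts and turns the commanded pose from where the row before left it, along the tool's axes as they then stand; what a row does not reach is not made up. A row lasts 1/8 s, in which the tool goes at most 62.5 mm and 10.7 degrees, less where a joint would pass 70% of its speed; a pose out of reach is approached as far as the arm can. A call with a gripper value outside its range is refused whole. The fingers move at their own pace and stop on an object; "grip_force" is the grip in N (left out, the last holds). Time passes only in rows, so rows that do not move let the fingers close. It gives the time, the measured TCP pose, the force, the opening and the grip force at its end, in the units of the state.
- status.get_state(): the state, without advancing time (a new reading comes with each control period).
- cams.snapshot(name): name is "side" or "top"; returns the picture (400x640x3 uint8, red, green, blue); there is no depth.
- cams.camera_params(name): a dict with "vfov" (degrees; the focal length in pixels is half the picture's height over the tangent of half this angle, whatever the lens; pixels are square), "cx", "cy" (the principal point, pixels), "R" (3x3) and "t" (3): a world point X has camera coordinates R X + t. Camera axes: x right, y down, z forward; pixel columns grow to the right and rows downward; lengths in m; the calibration is good to about 2 mm. A picture is of the moment at which its call begins. camera_params takes no time and is no camera call.
- r.finish_job(): hands the job in; it is judged then, once.
Trained networks look in the newest picture that a camera, given by its name, has taken for a name from the list of things; names that differ only in an ending like _2 or _b are one class to them, and where a whole thing is asked for, a point or a joint stands for the part that bears it (a point fixed in the world has none). Each returns a list of dicts, best first, with "score" (0 to 1); they miss things now and then, are a little off and sometimes report something else, mostly with a low value. They report only what shows in the picture. A call takes as long as a camera call. They do not tell look-alikes from the thing itself.
- finder.spot_in(camera, label): "at" ([x, y, z] in m, in the coordinates of the camera as it stood for that picture, good to about 4 mm: the middle of the surface that is visible of it).
- finder.regions_of(camera, label): "mask" (400x640 bool, what is visible of it).
The state is a dict: "clock": time; "q": joint angles; "qd": joint speeds; "joint_torque": joint torques, N m; "tool_pos": TCP position; "eef_rot": TCP orientation; "contact_force": force on the tool from outside, world axes, zero at the start; "moment": the same for the moment, N m; "opening": opening from 0.0 (shut) to 1.0 (fully open); "finger_force": force on a finger pad.
Only numpy, scipy, OpenCV 4.12 (cv2) and the standard library are available. Lean on these libraries where they do the work, as an engineer would, in place of code of your own. Each camera call takes 0.05 s, during which the arm holds its last target. There are 200 camera calls.

## Working session

There is one attempt and no reset: what is moved stays moved. The work goes in short steps, Python scripts to look and compute and a tool call to move; the robot and the scene stay as the last step left them, time stands still between calls to the robot, and variables do not carry over. Pictures are saved under pics/ and viewed, at most 14 in all, crops included, and the job is handed in when it is done.

Besides the shell and the picture viewer there is one more tool, called after ">>>" in YAML: its name, and indented under it one key for each argument. play_rows: Moves the arm, as the interface text tells. Its arguments: {"type":"object","properties":{"rows":{"type":"array","items":{"type":"array","items":{"type":"number"}}},"grip_force":{"type":"number"}},"required":["rows"]}

```bash
mkdir -p pics; python3 - <<'E'
from plant import status,cams,r,finder
import cv2,numpy as np
s=status.get_state();print(s['clock'],s['tool_pos'],s['eef_rot'],r.grip_depth)
for n in("side","top"):
    im=cams.snapshot(n);cv2.imwrite(f"pics/{n}0.png",im[:,:,::-1]);p=cams.camera_params(n);print(n,p)
    R=np.array(p['R']);t=np.array(p['t'])
    for l in "funnel pot carton tin small_saucer large_saucer square_tray oblong_tray plug elbow".split():
        for d in finder.spot_in(n,l)[:3]:
            X=R.T@(np.array(d['at'])-t);print(n,l,round(d['score'],2),X.round(3))
E
```

```text
0.0 [ 0.20168004 -0.59123297  0.4039262 ] [ 9.86507221e-01  1.63715317e-01 -2.12028810e-04 -8.67558889e-04] 0.1473
side {'vfov': 42.54244411103512, 'cx': 319.30994712007896, 'cy': 204.1224985487307, 'R': array([[-0.93351953, -0.35821021, -0.01505772],
       [-0.22533868,  0.61887836, -0.75247064],
       [ 0.27886157, -0.69905295, -0.65845365]]), 't': array([0.46185817, 0.17066879, 1.08696107])}
side funnel 0.96 [0.445 0.282 0.139]
side funnel 0.52 [0.475 0.029 0.006]
side pot 0.81 [0.433 0.294 0.116]
side carton 0.69 [0.426 0.307 0.069]
side tin 0.97 [0.585 0.386 0.038]
side tin 0.95 [0.298 0.368 0.037]
side tin 0.83 [0.419 0.296 0.031]
side small_saucer 0.85 [ 0.461 -0.302  0.002]
side small_saucer 0.68 [ 0.578 -0.257 -0.001]
side large_saucer 0.73 [ 0.632 -0.123  0.004]
side square_tray 0.62 [0.479 0.025 0.002]
side square_tray 0.42 [ 0.46  -0.303  0.004]
side oblong_tray 0.94 [0.629 0.121 0.003]
side plug 0.45 [ 0.469 -0.138  0.017]
side elbow 0.63 [0.463 0.162 0.018]
top {'vfov': 52.57250327722825, 'cx': 317.1248678214987, 'cy': 204.08051013974378, 'R': array([[-0.00333506, -0.99997912,  0.0055347 ],
       [-0.99603197,  0.00282957, -0.08895118],
       [ 0.08893366, -0.0058094 , -0.99602061]]), 't': array([0.01521887, 0.5092018 , 0.98420258])}
top funnel 0.74 [0.464 0.142 0.027]
top funnel 0.7 [0.443 0.27  0.131]
top pot 0.76 [0.437 0.263 0.12 ]
top carton 0.62 [0.429 0.251 0.077]
top tin 0.85 [0.298 0.356 0.038]
top tin 0.74 [0.589 0.369 0.035]
top tin 0.64 [0.427 0.245 0.076]
top small_saucer 0.97 [ 0.464 -0.303  0.004]
top small_saucer 0.91 [ 0.575 -0.256 -0.001]
top large_saucer 0.62 [ 0.634 -0.128  0.005]
top square_tray 0.8 [0.481 0.02  0.   ]
top oblong_tray 0.72 [0.626 0.118 0.005]
top plug 0.71 [ 0.47  -0.147  0.019]
top elbow 0.7 [0.469 0.145 0.026]
```

View pics/side0.png

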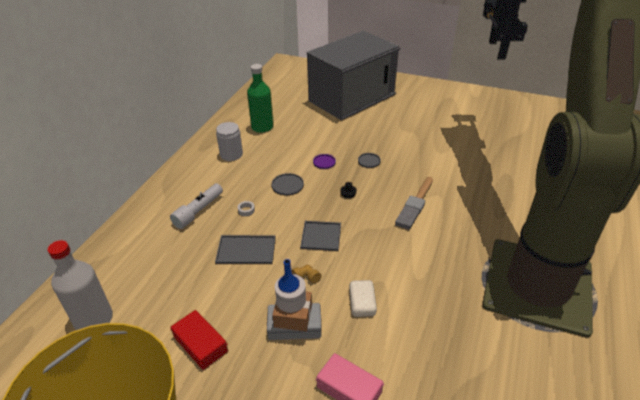

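View pics/top0.png

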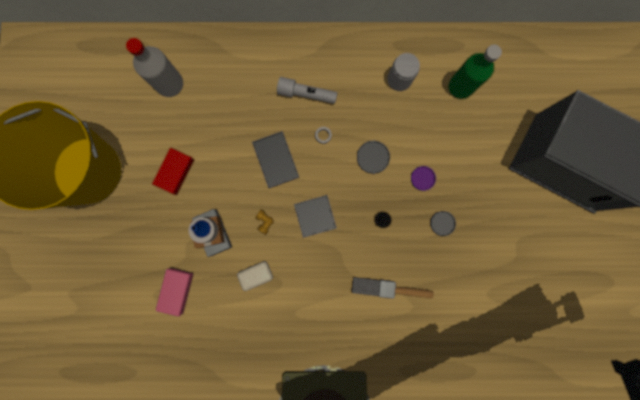

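The scene matches the reports. The stack is at about (205,232) in the top view, with the small grey saucer at (442,223). The purple one at (423,178) is the look-alike. I'll fit the models' silhouettes to the masks from both cameras.

```bash
cat >h.py <<'E'
from plant import status,cams,r,finder
import cv2,numpy as np
from scipy.optimize import minimize
def cyl(d0,d1,z0,z1):
    a=np.linspace(0,2*np.pi,40,endpoint=False);u=np.c_[np.cos(a),np.sin(a)]
    return np.r_[np.c_[u*d0/2,0*a+z0],np.c_[u*d1/2,0*a+z1]]/1000
def box(x,y,h): return np.array([[i*x/2,j*y/2,k*h] for i in(-1,1) for j in(-1,1) for k in(0,1)])/1000
M=dict(funnel=[cyl(40,40,0,5),cyl(40,13,5,27),cyl(13,13,27,62)],pot=[cyl(56,56,0,45)],carton=[box(64,64,40)],tin=[box(104,60,38)],
 small_saucer=[cyl(64,64,0,9)],large_saucer=[cyl(86,86,0,9)],square_tray=[box(88,88,9)],oblong_tray=[box(128,84,9)],plug=[cyl(44,44,0,14)])
P={n:cams.camera_params(n) for n in("side","top")}
def proj(n,X):
    p=P[n];c=X@np.array(p['R']).T+np.array(p['t']);f=200/np.tan(np.radians(p['vfov'])/2)
    return np.c_[c[:,0]/c[:,2]*f+p['cx'],c[:,1]/c[:,2]*f+p['cy']]
def sil(n,l,x,y,yaw,z):
    im=np.zeros((1200,1920),np.uint8);c,s=np.cos(yaw),np.sin(yaw)
    for V in M[l]:
        W=V@np.array([[c,s,0],[-s,c,0],[0,0,1]])+[x,y,z]
        h=cv2.convexHull(((proj(n,W)*3+1)*16).astype(np.int32));cv2.fillConvexPoly(im,h,1,shift=4)
    return im.astype(bool)
def masks(n,l,xy,z):
    best=None
    for d in finder.regions_of(n,l):
        ys,xs=np.nonzero(d['mask']);q=proj(n,np.array([[*xy,z+.01]]))[0]
        e=np.hypot(xs.mean()-q[0],ys.mean()-q[1])
        if e<35 and(best is None or e<best[0]):best=(e,d['mask'],d['score'])
    return None if best is None else np.kron(best[1],np.ones((3,3),bool))
def fit(l,x,y,z=0,yaws=(0,),cs=("side","top"),snap=False):
    if snap:[cams.snapshot(c) for c in cs]
    ms={c:m for c in cs if (m:=masks(c,l,(x,y),z)) is not None}
    def cost(v):
        o=0
        for c,m in ms.items():
            s=sil(c,l,x+v[0]/1e3,y+v[1]/1e3,np.radians(v[2]) if len(v)>2 else 0,z);o+=1-(s&m).sum()/(s|m).sum()
        return o/len(ms)
    best=None
    for a in yaws:
        v0=[0,0] if len(yaws)==1 else [0,0,a]
        S=np.vstack([v0]+[np.array(v0)+d for d in np.diag([8,8,15][:len(v0)])])
        q=minimize(cost,v0,method='Nelder-Mead',options=dict(initial_simplex=S,xatol=.2,fatol=1e-4,maxfev=120))
        if best is None or q.fun<best.fun:best=q
    v=best.x;print(l,list(ms),'xy',round(x+v[0]/1e3,4),round(y+v[1]/1e3,4),'yaw',v[2:].round(1),'cost',round(best.fun,3))
E
python3 - <<'E'
from h import *
[cams.snapshot(c) for c in("side","top")]
for cs in(("side",),("top",),("side","top")):
    fit('funnel',.438,.27,.123,cs=cs)
    fit('small_saucer',.464,-.303,cs=cs)
    fit('large_saucer',.634,-.128,cs=cs)
    fit('square_tray',.481,.02,yaws=(0,20,45,65),cs=cs)
    fit('oblong_tray',.626,.118,yaws=(0,45,90,135),cs=cs)
fit('plug',.47,-.147)
E
```

```text
funnel ['side'] xy 0.4472 0.2741 yaw [] cost 0.142
small_saucer ['side'] xy 0.4618 -0.2971 yaw [] cost 0.114
large_saucer ['side'] xy 0.634 -0.1251 yaw [] cost 0.054
square_tray ['side'] xy 0.4813 0.0226 yaw [15.5] cost 0.055
oblong_tray ['side'] xy 0.6265 0.1238 yaw [20.3] cost 0.022
funnel ['top'] xy 0.4461 0.2707 yaw [] cost 0.064
small_saucer ['top'] xy 0.4593 -0.3031 yaw [] cost 0.087
large_saucer ['top'] xy 0.6312 -0.1309 yaw [] cost 0.036
square_tray ['top'] xy 0.4798 0.0184 yaw [16.4] cost 0.058
oblong_tray ['top'] xy 0.6252 0.1189 yaw [200.4] cost 0.055
funnel ['side', 'top'] xy 0.4469 0.2718 yaw [] cost 0.135
small_saucer ['side', 'top'] xy 0.4613 -0.3009 yaw [] cost 0.138
large_saucer ['side', 'top'] xy 0.6323 -0.1278 yaw [] cost 0.094
square_tray ['side', 'top'] xy 0.4806 0.0197 yaw [15.6] cost 0.082
oblong_tray ['side', 'top'] xy 0.6262 0.1215 yaw [20.1] cost 0.069
plug ['side', 'top'] xy 0.4721 -0.1505 yaw [] cost 0.191
```

>>> play_rows:
  rows:
    - [100,0.049,-0.028,0,0,0,0]
    - [100,0.049,-0.028,0,0,0,0]
    - [100,0.049,-0.028,0,0,0,0]
    - [100,0.049,-0.028,0,0,0,0]
    - [100,0.049,-0.028,0,0,0,0]
    - [100,0.049,-0.028,0,0,0,0]
    - [100,0.049,-0.028,0,0,0,0]
    - [100,0.049,-0.028,0,0,0,0]
  grip_force: 15

```text
clock: 3.3
tool_pos: [0.5016, -0.2515, 0.4049]
eef_rot: [0.987, 0.164, 0.0, 0.0]
contact_force: [0.1, -0.3, -0.1]
opening: 1.001
finger_force: 0.0
```

```bash
cat >plan.py <<'E'
import sys,numpy as np
from plant import status
from scipy.spatial.transform import Rotation as Ro
a=[float(v) for v in sys.argv[1:]]
s=status.get_state();R=Ro.from_quat(s['eef_rot']);p=np.array(s['tool_pos'])
psi=np.degrees(np.arctan2(R.as_matrix()[1,0],R.as_matrix()[0,0]))
yaw=a[3] if len(a)>3 else psi
c,q=np.cos(np.radians(yaw)),np.sin(np.radians(yaw))
G=np.array([[c,q,0],[q,-c,0],[0,0,-1]])
print('t',s['clock'],'pos',p.round(4),'yaw',psi.round(1),'q',np.round(s['q'],2),'open',round(s['opening'],3),'ff',np.round(s['finger_force'],1))
t=R.inv().apply(np.array(a[:3])-p);print('shift',t.round(4),'norm/.0625',round(np.linalg.norm(t)/.0625,1),'turn deg',np.degrees((R.inv()*Ro.from_matrix(G)).as_rotvec()).round(2))
E
python3 plan.py .447 .272 .405
```

```text
t 3.3 pos [ 0.5016 -0.2515  0.4049] yaw 18.8 q [ 0.47  0.6  -0.15  1.76  0.12  0.78 -0.98] open 1.001 ff 0.0
shift [ 1.173e-01 -5.131e-01 -3.000e-04] norm/.0625 8.4 turn deg [ 0.04 -0.02 -0.  ]
```

>>> play_rows:
  rows:
    - [100,0.0139,-0.0608,0,0,0,0]
    - [100,0.0139,-0.0608,0,0,0,0]
    - [100,0.0139,-0.0608,0,0,0,0]
    - [100,0.0139,-0.0608,0,0,0,0]
    - [100,0.0139,-0.0608,0,0,0,0]
    - [100,0.0139,-0.0608,0,0,0,0]
    - [100,0.0139,-0.0608,0,0,0,0]
    - [100,0.0139,-0.0608,0,0,0,0]

```text
clock: 4.3
tool_pos: [0.4483, 0.2454, 0.4049]
eef_rot: [0.987, 0.164, 0.0, -0.0]
contact_force: [0.3, 0.2, 0.0]
opening: 1.0
finger_force: 0.0
```

```bash
python3 plan.py .4468 .272 .320
```

```text
t 4.3 pos [0.4483 0.2454 0.4049] yaw 18.8 q [-0.53  0.54 -0.09  1.91  0.07  0.7  -1.91] open 1.0 ff 0.0
shift [ 0.0071 -0.0257  0.085 ] norm/.0625 1.4 turn deg [ 0.01 -0.05 -0.  ]
```

>>> play_rows:
  rows:
    - [100,0.0071,-0.0257,0,0,0,0]
    - [100,0,0,0.042,0,0,0]
    - [100,0,0,0.043,0,0,0]
    - [100,0,0,0,0,0,0]
    - [100,0,0,0,0,0,0]

```text
clock: 4.92
tool_pos: [0.4476, 0.2702, 0.3208]
eef_rot: [0.987, 0.164, 0.001, -0.0]
contact_force: [1.2, -0.2, 0.4]
opening: 1.002
finger_force: 0.0
```

```bash
python3 plan.py .4468 .272 .320; python3 - <<'E'
from h import *
a=cams.snapshot("side")[220:360,200:400];b=cams.snapshot("top")[160:300,120:320]
f=lambda i:cv2.resize(i,None,fx=3.8,fy=3.8,interpolation=cv2.INTER_CUBIC)
cv2.imwrite("pics/g1.png",np.hstack([a,b])[:,:,::-1].repeat(2,0).repeat(2,1))
E
```

```text
t 4.925 pos [0.4476 0.2702 0.3208] yaw 18.8 q [-0.59  0.68 -0.07  1.96  0.09  0.5  -1.97] open 1.002 ff 0.0
shift [-0.0002 -0.002   0.0008] norm/.0625 0.0 turn deg [-0.02 -0.1   0.  ]
```

View pics/g1.png

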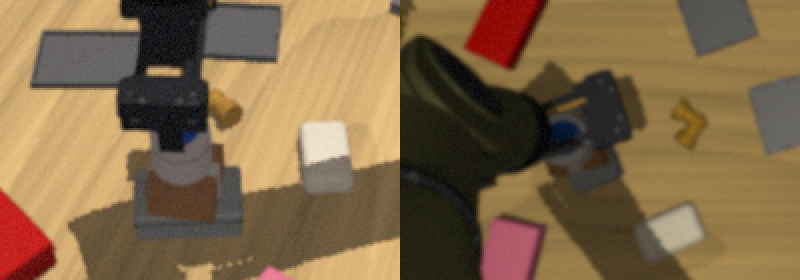

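The blue funnel shows between the fingers (side crop (188,135)) and the pot under it is not touched. I'll close on it and lift slightly.

>>> play_rows:
  rows:
    - [0,0,0,0,0,0,0]
    - [0,0,0,0,0,0,0]
    - [0,0,0,0,0,0,0]
    - [0,0,0,0,0,0,0]
    - [0,0,0,0,0,0,0]
    - [0,0,0,0,0,0,0]
    - [0,0,0,0,0,0,0]
  grip_force: 10

```text
clock: 5.9
tool_pos: [0.4471, 0.2699, 0.3196]
eef_rot: [0.987, 0.164, -0.0, 0.0]
contact_force: [-0.2, -0.3, 0.1]
opening: 0.23
finger_force: 0.0
```

```bash
python3 plan.py .461 -.300 .405
```

```text
t 5.9 pos [0.4471 0.2699 0.3196] yaw 18.8 q [-0.59  0.68 -0.07  1.96  0.09  0.5  -1.97] open 0.23 ff 0.0
shift [-0.1709  0.5439 -0.0853] norm/.0625 9.2 turn deg [0.01 0.01 0.  ]
```

>>> play_rows:
  rows:
    - [0,0,0,0,0,0,0]
    - [0,0,0,0,0,0,0]
    - [0,0,0,0,0,0,0]
    - [0,0,0,-0.015,0,0,0]
    - [0,0,0,-0.035,0,0,0]
    - [0,0,0,-0.035,0,0,0]
    - [0,0,0,0,0,0,0]

```text
clock: 6.78
tool_pos: [0.4478, 0.2704, 0.4079]
eef_rot: [0.987, 0.164, 0.003, -0.001]
contact_force: [-0.1, -0.6, -0.3]
opening: 0.142
finger_force: 10.0
```

>>> play_rows:
  rows:
    - [0,-0.009,0.027,0,0,0,0]
    - [0,-0.0175,0.0555,0,0,0,0]
    - [0,-0.0175,0.0555,0,0,0,0]
    - [0,-0.0175,0.0555,0,0,0,0]
    - [0,-0.0175,0.0555,0,0,0,0]
    - [0,-0.0175,0.0555,0,0,0,0]
    - [0,-0.0175,0.0555,0,0,0,0]
    - [0,-0.0175,0.0555,0,0,0,0]

```text
clock: 7.78
tool_pos: [0.4563, -0.1676, 0.4043]
eef_rot: [0.986, 0.164, -0.0, -0.0]
contact_force: [1.0, 0.3, 0.2]
opening: 0.147
finger_force: 10.0
```

```bash
python3 plan.py .461 -.300 .200; python3 - <<'E'
from h import *
fit('pot',.438,.268,.078,snap=True)
fit('funnel',.44,-.14,.205)
E
```

```text
t 7.775 pos [ 0.4563 -0.1676  0.4043] yaw 18.9 q [ 0.35  0.51 -0.15  1.98  0.12  0.66 -1.11] open 0.147 ff 10.0
shift [-0.0383  0.127   0.2043] norm/.0625 3.9 turn deg [-0.04  0.03 -0.  ]
pot ['side', 'top'] xy 0.4441 0.2739 yaw [] cost 0.067
funnel ['side'] xy 0.4586 -0.1682 yaw [] cost 0.43
```

>>> play_rows:
  rows:
    - [0,-0.0127,0.0423,0,0,0,0]
    - [0,-0.0128,0.0423,0,0,0,0]
    - [0,-0.0128,0.0423,0,0,0,0]
    - [0,0,0,0.06,0,0,0]
    - [0,0,0,0.06,0,0,0]
    - [0,0,0,0.05,0,0,0]
    - [0,0,0,0,0,0,0]

```text
clock: 8.95
tool_pos: [0.461, -0.2955, 0.2317]
eef_rot: [0.986, 0.165, -0.003, -0.003]
contact_force: [-0.7, -1.0, -0.5]
opening: 0.141
finger_force: 10.0
```

```bash
python3 plan.py .461 -.300 .200; python3 - <<'E'
from h import *
z=status.get_state()['tool_pos'][2]-.197
for c in("side","top"): fit('funnel',.461,-.30,z,snap=True,cs=(c,))
a=cams.snapshot("side")[90:230,300:500];b=cams.snapshot("top")[160:300,350:550]
cv2.imwrite("pics/g2.png",np.hstack([a,b])[:,:,::-1].repeat(2,0).repeat(2,1))
E
```

```text
t 8.95 pos [ 0.461  -0.2955  0.2317] yaw 19.0 q [ 0.54  0.86 -0.1   1.92  0.2   0.38 -0.94] open 0.141 ff 10.0
shift [-0.0013  0.0045  0.0317] norm/.0625 0.5 turn deg [-0.38  0.29 -0.  ]
funnel ['side'] xy 0.4602 -0.2896 yaw [] cost 0.404Traceback (most recent call last):
  File "<stdin>", line 3, in <module>
  File "h.py", line 39, in fit
    q=minimize(cost,v0,method='Nelder-Mead',options=dict(initial_simplex=S,xatol=.2,fatol=1e-4,maxfev=120))
    res = _minimize_neldermead(fun, x0, args, callback, bounds=bounds,
                               **options)
    fsim[k] = func(sim[k])
              ~~~~^^^^^^^^
    fx = function(np.copy(x), *(wrapper_args + args))
  File "h.py", line 34, in cost
    return o/len(ms)
           ~^~~~~~~~
ZeroDivisionError: division by zero
```

>>> play_rows:
  rows:
    - [0,-0.0013,0.0045,0.01,-0.3,0.2,0]
    - [0,0,0,0.01,0,0,0]
    - [0,0,0,0.006,0,0,0]
    - [0,0,0,0.003,0,0,0]
    - [0,0,0,0,0,0,0]

```text
clock: 9.78
tool_pos: [0.4618, -0.3029, 0.2054]
eef_rot: [0.986, 0.164, 0.002, 0.002]
contact_force: [0.5, 1.0, -0.2]
opening: 0.139
finger_force: 10.0
```

```bash
python3 plan.py .461 -.300 .200; python3 - <<'E'
from h import *
print(status.get_state()['contact_force'])
a=cams.snapshot("side")[90:230,300:500];b=cams.snapshot("top")[160:300,350:550]
cv2.imwrite("pics/g2.png",np.hstack([a,b])[:,:,::-1].repeat(2,0).repeat(2,1))
E
```

```text
t 9.775 pos [ 0.4618 -0.3029  0.2054] yaw 18.8 q [ 0.54  0.91 -0.08  1.92  0.21  0.32 -0.94] open 0.139 ff 10.0
shift [ 0.0001 -0.003   0.0054] norm/.0625 0.1 turn deg [ 0.28 -0.18 -0.  ]
[ 0.47670681  0.98673736 -0.15986043]
```

View pics/g2.png

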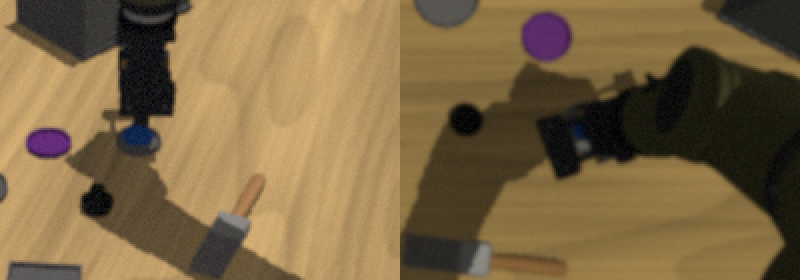

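The funnel is over the saucer, centred at about (138,140) in the left crop. I'll lower it the last 5 mm in small steps.

>>> play_rows:
  rows:
    - [0,0,-0.002,0.003,0,0,0]
    - [0,0,0,0.001,0,0,0]
    - [0,0,0,0.001,0,0,0]
    - [0,0,0,0.001,0,0,0]
    - [0,0,0,0,0,0,0]
    - [0,0,0,0,0,0,0]

```text
clock: 10.62
tool_pos: [0.4612, -0.3012, 0.1997]
eef_rot: [0.987, 0.164, 0.002, 0.002]
contact_force: [0.5, -0.7, -0.1]
opening: 0.14
finger_force: 10.0
```

```bash
python3 plan.py .461 -.300 .200; python3 -c "
from plant import status;print(status.get_state()['contact_force'])"
```

```text
t 10.625 pos [ 0.4612 -0.3012  0.1997] yaw 18.8 q [ 0.54  0.92 -0.08  1.93  0.21  0.3  -0.95] open 0.14 ff 10.0
shift [ 0.0002 -0.0012 -0.0003] norm/.0625 0.0 turn deg [ 0.3 -0.2 -0. ]
[ 0.4552176  -0.65684395 -0.07125068]
```

>>> play_rows:
  rows:
    - [0,0,0,0.0007,0,0,0]
    - [0,0,0,0,0,0,0]
    - [0,0,0,0.0007,0,0,0]
    - [0,0,0,0,0,0,0]

```text
clock: 11.12
tool_pos: [0.4614, -0.3011, 0.1995]
eef_rot: [0.987, 0.164, 0.002, 0.003]
contact_force: [-1.1, 0.5, 10.9]
opening: 0.141
finger_force: 10.0
```

>>> play_rows:
  rows:
    - [0,0,0,0.0007,0,0,0]
    - [0,0,0,0,0,0,0]

```text
clock: 11.38
tool_pos: [0.4614, -0.3011, 0.199]
eef_rot: [0.987, 0.164, 0.003, 0.003]
contact_force: [-2.1, 2.0, 12.7]
opening: 0.138
finger_force: 10.0
```

>>> play_rows:
  rows:
    - [50,0,0,-0.0008,0,0,0]
    - [50,0,0,0,0,0,0]
    - [50,0,0,0,0,0,0]
    - [50,0,0,0,0,0,0]
    - [50,0,0,-0.02,0,0,0]
    - [50,0,0,-0.06,0,0,0]
    - [100,0,0,-0.06,0,0,0]
    - [100,0,0,-0.06,0,0,0]

```text
clock: 12.38
tool_pos: [0.4599, -0.3002, 0.4002]
eef_rot: [0.987, 0.164, 0.002, 0.002]
contact_force: [0.1, 0.7, -0.2]
opening: 0.7
finger_force: 0.0
```

```bash
python3 plan.py .444 .272 .405; python3 - <<'E'
from h import *
z=.003
[cams.snapshot(c) for c in("side","top")]
for c in("side","top"):
  try: fit('funnel',.461,-.30,.003,cs=(c,))
  except Exception as e: print(c,e)
fit('pot',.442,.272,.078,cs=("side",));fit('pot',.442,.272,.078,cs=("top",))
E
```

```text
t 12.375 pos [ 0.4599 -0.3002  0.4002] yaw 18.8 q [ 0.6   0.59 -0.17  1.81  0.14  0.75 -0.89] open 0.7 ff 0.0
shift [ 0.1697 -0.5467 -0.007 ] norm/.0625 9.2 turn deg [ 0.29 -0.19 -0.  ]
funnel ['side'] xy 0.4635 -0.2984 yaw [] cost 0.227
funnel ['top'] xy 0.4607 -0.3013 yaw [] cost 0.389
pot ['side'] xy 0.4443 0.276 yaw [] cost 0.075
pot ['top'] xy 0.4427 0.2721 yaw [] cost 0.091
```

>>> play_rows:
  rows:
    - [100,0.0189,-0.0595,0,0.3,-0.2,0]
    - [100,0.0189,-0.0595,0,0,0,0]
    - [100,0.0189,-0.0595,0,0,0,0]
    - [100,0.0189,-0.0595,0,0,0,0]
    - [100,0.0189,-0.0595,0,0,0,0]
    - [100,0.0189,-0.0595,0,0,0,0]
    - [100,0.0189,-0.0595,0,0,0,0]
    - [100,0.0189,-0.0595,0,0,0,0]

```text
clock: 13.68
tool_pos: [0.449, 0.2007, 0.3964]
eef_rot: [0.987, 0.164, -0.002, 0.001]
contact_force: [0.1, -0.7, 1.1]
opening: 1.003
finger_force: 0.0
```

>>> play_rows:
  rows:
    - [100,0.018,-0.0568,0,0,0,0]
    - [100,0,0,0.04,0,0,0]
    - [100,0,0,0.04,0,0,0]
    - [100,0,0,0,0,0,0]
    - [100,0,0,0,0,0,0]

```text
clock: 14.3
tool_pos: [0.4485, 0.2584, 0.3183]
eef_rot: [0.987, 0.164, -0.0, 0.0]
contact_force: [-0.6, 0.5, 0.1]
opening: 0.997
finger_force: 0.0
```

```bash
python3 plan.py .4435 .274 .255
```

```text
t 14.3 pos [0.4485 0.2584 0.3183] yaw 18.8 q [-0.57  0.68 -0.07  1.97  0.1   0.49 -1.95] open 0.997 ff 0.0
shift [ 0.0003 -0.0164  0.0633] norm/.0625 1.0 turn deg [0.02 0.03 0.  ]
```

>>> play_rows:
  rows:
    - [100,0.0003,-0.0164,0,0,0,0]
    - [100,0,0,0,0,0,0]
    - [100,0,0,0.02,0,0,0]
    - [100,0,0,0.02,0,0,0]
    - [100,0,0,0.0233,0,0,0]
    - [100,0,0,0,0,0,0]
    - [100,0,0,0,0,0,0]

```text
clock: 15.18
tool_pos: [0.4436, 0.2744, 0.2557]
eef_rot: [0.987, 0.164, 0.001, -0.0]
contact_force: [0.9, 0.2, 0.8]
opening: 0.998
finger_force: 0.0
```

```bash
python3 plan.py .4435 .274 .255
```

```text
t 15.175 pos [0.4436 0.2744 0.2557] yaw 18.8 q [-0.61  0.8  -0.05  2.    0.1   0.35 -1.99] open 0.998 ff 0.0
shift [-0.0002  0.0003  0.0007] norm/.0625 0.0 turn deg [-0.02 -0.08  0.  ]
```

>>> play_rows:
  rows:
    - [0,0,0,0,0,0,0]
    - [0,0,0,0,0,0,0]
    - [0,0,0,0,0,0,0]
    - [0,0,0,0,0,0,0]
    - [0,0,0,0,0,0,0]
    - [0,0,0,-0.01,0,0,0]
    - [0,0,0,-0.04,0,0,0]
    - [0,0,0,-0.05,0,0,0]
  grip_force: 20

```text
clock: 16.18
tool_pos: [0.4429, 0.2739, 0.3555]
eef_rot: [0.987, 0.164, -0.001, 0.001]
contact_force: [0.7, 0.9, -1.6]
opening: 0.628
finger_force: 20.0
```

```bash
python3 plan.py .6325 -.128 .345; python3 - <<'E'
from h import *
a=cams.snapshot("side")[180:320,200:400];b=cams.snapshot("top")[160:300,120:320]
cv2.imwrite("pics/g3.png",np.hstack([a,b])[:,:,::-1].repeat(2,0).repeat(2,1))
E
```

```text
t 16.175 pos [0.4429 0.2739 0.3555] yaw 18.8 q [-0.59  0.62 -0.08  1.93  0.08  0.59 -1.97] open 0.628 ff 20.0
shift [0.0496 0.4416 0.0107] norm/.0625 7.1 turn deg [0.05 0.15 0.  ]
```

View pics/g3.png

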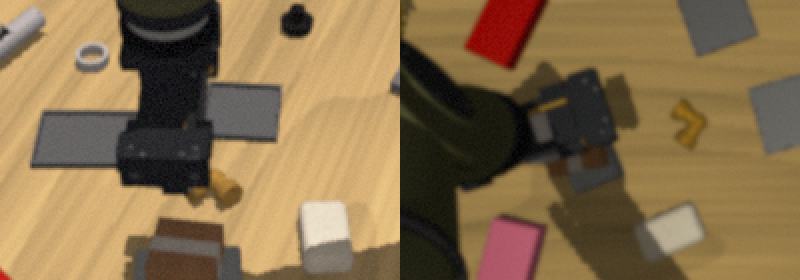

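The carton (side crop (190,250)) stays on the tin, and the opening of 0.63 with 20 N says the pot is held.

>>> play_rows:
  rows:
    - [0,0.003,0.028,0,0,0,0]
    - [0,0.006,0.055,0,0,0,0]
    - [0,0.0068,0.06,0,0,0,0]
    - [0,0.0068,0.06,0,0,0,0]
    - [0,0.0068,0.06,0,0,0,0]
    - [0,0.0068,0.06,0,0,0,0]
    - [0,0.0068,0.06,0,0,0,0]
    - [0,0.0066,0.0586,0,0,0,0]

```text
clock: 17.27
tool_pos: [0.633, -0.1297, 0.354]
eef_rot: [0.987, 0.164, -0.001, -0.0]
contact_force: [0.6, 1.1, -0.7]
opening: 0.624
finger_force: 20.0
```

```bash
python3 plan.py .6325 -.128 .180;  python3 - <<'E'
from h import *
[cams.snapshot(c) for c in("side","top")]
for c in("side",),("top",),("side","top"):
  try: fit('carton',.435,.265,.038,yaws=(0,22,45,67),cs=c)
  except Exception as e: print(c,e)
E
```

```text
t 17.275 pos [ 0.633  -0.1297  0.354 ] yaw 18.8 q [ 0.22  0.78 -0.17  1.55  0.16  0.83 -1.25] open 0.624 ff 20.0
shift [ 0.0003 -0.0017  0.174 ] norm/.0625 2.8 turn deg [-0.05  0.07 -0.  ]
carton ['side'] xy 0.4411 0.2786 yaw [15.1] cost 0.053
carton ['top'] xy 0.4392 0.2748 yaw [12.3] cost 0.037
carton ['side', 'top'] xy 0.44 0.2761 yaw [103.2] cost 0.079
```

>>> play_rows:
  rows:
    - [0,0,0,0.05,0,0,0]
    - [0,0,0,0.06,0,0,0]
    - [0,0,0,0.04,0,0,0]
    - [0,0,0,0.012,0,0,0]
    - [0,0,0,0.005,0,0,0]
    - [0,0,0,0,0,0,0]
    - [0,0,0,0,0,0,0]

```text
clock: 18.45
tool_pos: [0.6336, -0.1279, 0.1895]
eef_rot: [0.987, 0.164, 0.001, 0.0]
contact_force: [0.1, 0.0, -1.5]
opening: 0.623
finger_force: 20.0
```

```bash
python3 plan.py .6325 -.128 .180;  python3 - <<'E'
from h import *
a=cams.snapshot("side")[100:240,190:390];b=cams.snapshot("top")[90:230,270:470]
cv2.imwrite("pics/g4.png",np.hstack([a,b])[:,:,::-1].repeat(2,0).repeat(2,1))
E
```

```text
t 18.45 pos [ 0.6336 -0.1279  0.1895] yaw 18.8 q [ 0.19  1.   -0.12  1.62  0.21  0.53 -1.3 ] open 0.623 ff 20.0
shift [-0.0011 -0.0002  0.0095] norm/.0625 0.2 turn deg [ 0.08 -0.15 -0.  ]
```

View pics/g4.png

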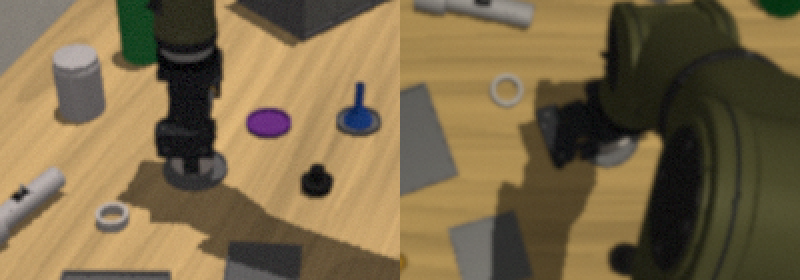

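The funnel stands upright in its saucer (left crop (358,120)), and the pot is over the large saucer (195,172).

>>> play_rows:
  rows:
    - [0,-0.001,0,0.006,0,0,0]
    - [0,0,0,0.002,0,0,0]
    - [0,0,0,0.001,0,0,0]
    - [0,0,0,0.0007,0,0,0]
    - [0,0,0,0,0,0,0]
    - [0,0,0,0,0,0,0]

```text
clock: 19.3
tool_pos: [0.6316, -0.1282, 0.1801]
eef_rot: [0.987, 0.164, -0.0, 0.0]
contact_force: [-4.4, 0.3, 15.8]
opening: 0.625
finger_force: 20.0
```

>>> play_rows:
  rows:
    - [0,0,0,0.0007,0,0,0]
    - [0,0,0,0,0,0,0]

```text
clock: 19.55
tool_pos: [0.6316, -0.1281, 0.1801]
eef_rot: [0.987, 0.164, -0.0, 0.0]
contact_force: [-6.7, 0.8, 19.5]
opening: 0.626
finger_force: 20.0
```

>>> play_rows:
  rows:
    - [100,0,0,-0.0008,0,0,0]
    - [100,0,0,0,0,0,0]
    - [100,0,0,0,0,0,0]
    - [100,0,0,0,0,0,0]
    - [100,0,0,-0.03,0,0,0]
    - [100,0,0,-0.06,0,0,0]
    - [100,0,0,-0.06,0,0,0]
    - [100,0,0,0,0,0,5]

```text
clock: 20.55
tool_pos: [0.6338, -0.1284, 0.3336]
eef_rot: [0.993, 0.119, 0.005, 0.001]
contact_force: [-0.4, -0.4, -0.4]
opening: 1.0
finger_force: 0.0
```

```bash
python3 plan.py .440 .276 .33 13.8;  python3 - <<'E'
from h import *
[cams.snapshot(c) for c in("side","top")]
for c in("side",),("top",):
  try: fit('pot',.632,-.128,.003,cs=c)
  except Exception as e: print(c,e)
E
```

```text
t 20.55 pos [ 0.6338 -0.1284  0.3336] yaw 13.7 q [ 0.2   0.8  -0.14  1.57  0.14  0.77 -1.33] open 1.0 ff 0.0
shift [-0.0926 -0.4388  0.0012] norm/.0625 7.2 turn deg [ 0.2  -0.57 -0.11]
pot ['side'] xy 0.6345 -0.1294 yaw [] cost 0.156
pot ['top'] xy 0.6282 -0.1313 yaw [] cost 0.387
```

>>> play_rows:
  rows:
    - [100,-0.0116,-0.0549,0,0,0,0]
    - [100,-0.0116,-0.0549,0,0,0,0]
    - [100,-0.0116,-0.0549,0,0,0,0]
    - [100,-0.0116,-0.0549,0,0,0,0]
    - [100,-0.0116,-0.0549,0,0,0,0]
    - [100,-0.0116,-0.0549,0,0,0,0]
    - [100,-0.0115,-0.0548,0,0,0,0]
    - [100,-0.0115,-0.0548,0,0,0,0]

```text
clock: 21.75
tool_pos: [0.4359, 0.2774, 0.3272]
eef_rot: [0.993, 0.121, -0.001, 0.001]
contact_force: [1.1, 1.2, -0.2]
opening: 1.003
finger_force: 0.0
```

>>> play_rows:
  rows:
    - [100,0,0,0.02,0,0,0]
    - [100,0,0,0.02,0,0,0]
    - [100,0,0,0,0,0,0]
    - [100,0,0,0,0,0,0]

```text
clock: 22.25
tool_pos: [0.4371, 0.2758, 0.2882]
eef_rot: [0.993, 0.121, -0.0, 0.0]
contact_force: [0.1, 0.0, 0.1]
opening: 1.003
finger_force: 0.0
```

```bash
python3 plan.py .440 .276 .215 13.8;  python3 - <<'E'
from h import *
a=cams.snapshot("side")[210:350,200:400];b=cams.snapshot("top")[160:300,120:320]
cv2.imwrite("pics/g5.png",np.hstack([a,b])[:,:,::-1].repeat(2,0).repeat(2,1))
E
```

```text
t 22.25 pos [0.4371 0.2758 0.2882] yaw 13.8 q [-0.63  0.73 -0.03  2.    0.05  0.41 -2.03] open 1.003 ff 0.0
shift [0.0028 0.0005 0.0732] norm/.0625 1.2 turn deg [0.02 0.03 0.05]
```

View pics/g5.png

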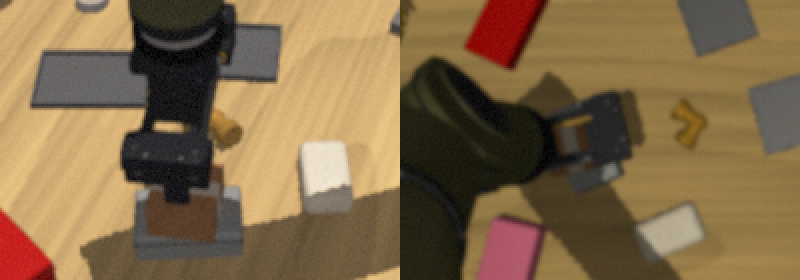

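The fingers straddle the carton along its sides (left crop (180,200)), so I'll descend.

>>> play_rows:
  rows:
    - [100,0.0028,0.0005,0.02,0,0,0]
    - [100,0,0,0.02,0,0,0]
    - [100,0,0,0.02,0,0,0]
    - [100,0,0,0.0132,0,0,0]
    - [100,0,0,0,0,0,0]
    - [100,0,0,0,0,0,0]

```text
clock: 23.1
tool_pos: [0.4401, 0.2763, 0.2156]
eef_rot: [0.993, 0.12, 0.0, -0.0]
contact_force: [-0.1, -0.3, -0.3]
opening: 0.998
finger_force: 0.0
```

>>> play_rows:
  rows:
    - [0,0,0,0,0,0,0]
    - [0,0,0,0,0,0,0]
    - [0,0,0,0,0,0,0]
    - [0,0,0,0,0,0,0]
    - [0,0,0,0,0,0,0]
  grip_force: 20

```text
clock: 23.72
tool_pos: [0.4399, 0.2763, 0.2154]
eef_rot: [0.993, 0.121, 0.0, -0.0]
contact_force: [-1.1, -0.3, 6.5]
opening: 0.722
finger_force: 19.9
```

```bash
python3 plan.py .4806 .020 .315 15.9
```

```text
t 23.725 pos [0.4399 0.2763 0.2154] yaw 13.8 q [-0.64  0.87 -0.02  2.02  0.06  0.25 -2.04] open 0.722 ff 19.9
shift [-0.0218  0.2586 -0.0997] norm/.0625 4.4 turn deg [-0.01 -0.03 -2.06]
```

>>> play_rows:
  rows:
    - [0,0,0,-0.01,0,0,0]
    - [0,0,0,-0.045,0,0,0]
    - [0,-0.0018,0.0216,-0.045,0,0,0]
    - [0,-0.004,0.0474,0,0,0,0]
    - [0,-0.004,0.0474,0,0,0,0]
    - [0,-0.004,0.0474,0,0,0,0]
    - [0,-0.004,0.0474,0,0,0,0]
    - [0,-0.004,0.0474,0,0,0,-2]

```text
clock: 24.72
tool_pos: [0.4805, 0.0183, 0.3153]
eef_rot: [0.99, 0.138, -0.0, 0.0]
contact_force: [0.2, 0.2, -0.7]
opening: 0.726
finger_force: 19.9
```

```bash
python3 plan.py .4806 .020 .180 15.9;  python3 - <<'E'
from h import *
[cams.snapshot(c) for c in("side","top")]
for c in("side",),("top",),("side","top"):
  try: fit('tin',.435,.275,0,yaws=(0,45,90,135),cs=c)
  except Exception as e: print(c,e)
E
```

```text
t 24.725 pos [0.4805 0.0183 0.3153] yaw 15.9 q [-0.06  0.66 -0.12  2.08  0.18  0.41 -1.61] open 0.726 ff 19.9
shift [ 0.0006 -0.0017  0.1353] norm/.0625 2.2 turn deg [ 0.02  0.01 -0.01]
tin ['side'] xy 0.4406 0.278 yaw [24.1] cost 0.055
tin ['top'] xy 0.4384 0.2729 yaw [24.] cost 0.06
tin ['side', 'top'] xy 0.4403 0.2748 yaw [22.6] cost 0.086
```

>>> play_rows:
  rows:
    - [0,0.0006,-0.0017,0.04,0,0,0]
    - [0,0,0,0.05,0,0,0]
    - [0,0,0,0.03,0,0,0]
    - [0,0,0,0.005,0,0,0]
    - [0,0,0,0,0,0,0]
    - [0,0,0,0,0,0,0]

```text
clock: 25.78
tool_pos: [0.4811, 0.022, 0.1913]
eef_rot: [0.99, 0.138, 0.001, -0.0]
contact_force: [0.1, 0.2, -0.5]
opening: 0.727
finger_force: 19.9
```

```bash
python3 plan.py .4806 .020 .180 15.9;  python3 - <<'E'
from h import *
a=cams.snapshot("side")[160:300,220:420];b=cams.snapshot("top")[150:290,230:430]
cv2.imwrite("pics/g6.png",np.hstack([a,b])[:,:,::-1].repeat(2,0).repeat(2,1))
E
```

```text
t 25.775 pos [0.4811 0.022  0.1913] yaw 15.9 q [-0.12  0.91 -0.03  2.13  0.23  0.11 -1.66] open 0.727 ff 19.9
shift [-0.0011  0.0018  0.0113] norm/.0625 0.2 turn deg [ 0.01 -0.13 -0.03]
```

View pics/g6.png

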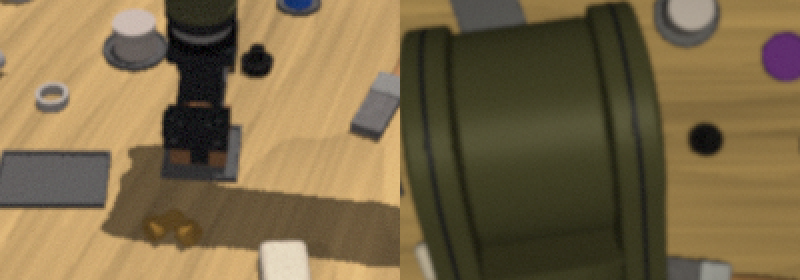

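The pot stands in its saucer (left crop (135,40)), and the carton is over the square tray (197,157). I'll lower it.

>>> play_rows:
  rows:
    - [0,-0.0011,0.0018,0.007,0,0,0]
    - [0,0,0,0.003,0,0,0]
    - [0,0,0,0.001,0,0,0]
    - [0,0,0,0.0007,0,0,0]
    - [0,0,0,0,0,0,0]
    - [0,0,0,0,0,0,0]

```text
clock: 26.62
tool_pos: [0.4799, 0.0193, 0.18]
eef_rot: [0.991, 0.137, 0.001, 0.0]
contact_force: [-1.7, 0.5, 21.3]
opening: 0.724
finger_force: 20.0
```

>>> play_rows:
  rows:
    - [0,0,0,0.0007,0,0,0]
    - [0,0,0,0,0,0,0]

```text
clock: 26.88
tool_pos: [0.4799, 0.0193, 0.1796]
eef_rot: [0.991, 0.137, 0.001, 0.0]
contact_force: [-2.3, 0.7, 25.4]
opening: 0.725
finger_force: 20.0
```

```bash
python3 plan.py .4806 .020 .180 15.9
```

```text
t 26.875 pos [0.4799 0.0193 0.1796] yaw 15.8 q [-0.12  0.93 -0.02  2.14  0.23  0.08 -1.66] open 0.725 ff 20.0
shift [ 0.0009 -0.0005 -0.0004] norm/.0625 0.0 turn deg [ 0.06 -0.07 -0.14]
```

>>> play_rows:
  rows:
    - [100,0,0,-0.001,0,0,0]
    - [100,0,0,0,0,0,0]
    - [100,0,0,0,0,0,0]
    - [100,0,0,0,0,0,0]
    - [100,0,0,-0.03,0,0,0]
    - [100,0,0,-0.05,0,0,0]
    - [100,0,0,-0.04,0,0,0]
    - [100,0,0,0,0,0,-8.2]

```text
clock: 27.88
tool_pos: [0.4808, 0.0196, 0.3013]
eef_rot: [0.978, 0.21, 0.003, 0.001]
contact_force: [-0.1, 0.4, 0.2]
opening: 0.999
finger_force: 0.0
```

```bash
python3 plan.py .440 .2755 .3 24;  python3 - <<'E'
from h import *
[cams.snapshot(c) for c in("side","top")]
for c in("side",),("top",):
  try: fit('carton',.48,.02,.003,yaws=(0,30,60),cs=c)
  except Exception as e: print(c,e)
E
```

```text
t 27.875 pos [0.4808 0.0196 0.3013] yaw 24.2 q [-0.04  0.68 -0.15  2.09  0.26  0.38 -1.55] open 0.999 ff 0.0
shift [ 0.0677 -0.2501  0.0011] norm/.0625 4.1 turn deg [ 0.12 -0.3   0.22]
carton ['side'] xy 0.4812 0.0215 yaw [17.8] cost 0.092
('top',) division by zero
```

>>> play_rows:
  rows:
    - [100,0.0135,-0.05,0,0,0,0]
    - [100,0.0135,-0.05,0,0,0,0]
    - [100,0.0135,-0.05,0,0,0,0]
    - [100,0.0135,-0.05,0,0,0,0]
    - [100,0.0137,-0.05,0,0,0,0]
    - [100,0,0,0.04,0,0,0]
    - [100,0,0,0,0,0,0]
    - [100,0,0,0,0,0,0]

```text
clock: 29.08
tool_pos: [0.4403, 0.2747, 0.2588]
eef_rot: [0.978, 0.207, -0.0, 0.001]
contact_force: [0.5, -0.9, 0.5]
opening: 1.0
finger_force: 0.0
```

```bash
python3 plan.py .440 .2755 .177 24
```

```text
t 29.075 pos [0.4403 0.2747 0.2588] yaw 23.9 q [-0.61  0.79 -0.07  2.    0.14  0.35 -1.94] open 1.0 ff 0.0
shift [ 0.0002 -0.001   0.0818] norm/.0625 1.3 turn deg [ 0.06  0.06 -0.09]
```

>>> play_rows:
  rows:
    - [100,0,-0.001,0.03,0,0,0]
    - [100,0,0,0.025,0,0,0]
    - [100,0,0,0.02,0,0,0]
    - [100,0,0,0.0068,0,0,0]
    - [100,0,0,0,0,0,0]
    - [100,0,0,0,0,0,0]

```text
clock: 29.82
tool_pos: [0.4401, 0.2764, 0.1778]
eef_rot: [0.978, 0.208, 0.001, -0.0]
contact_force: [0.4, -0.5, -0.3]
opening: 0.998
finger_force: 0.0
```

>>> play_rows:
  rows:
    - [0,0,0,0,0,0,0]
    - [0,0,0,0,0,0,0]
    - [0,0,0,0,0,0,0]
    - [0,0,0,0,0,0,0]
    - [0,0,0,0,0,0,0]
    - [0,0,0,0,0,0,0]
  grip_force: 35

```text
clock: 30.58
tool_pos: [0.4398, 0.2763, 0.177]
eef_rot: [0.978, 0.208, 0.0, 0.0]
contact_force: [-0.6, -1.1, 3.7]
opening: 0.677
finger_force: 35.0
```

```bash
python3 plan.py .626 .121 .28 20.2
```

```text
t 30.575 pos [0.4398 0.2763 0.177 ] yaw 24.0 q [-0.63  0.94 -0.03  2.02  0.15  0.18 -1.95] open 0.677 ff 35.0
shift [ 0.1069  0.2177 -0.1029] norm/.0625 4.2 turn deg [ 0.02 -0.01  3.83]
```

>>> play_rows:
  rows:
    - [0,0,0,-0.01,0,0,0]
    - [0,0,0,-0.04,0,0,0]
    - [0,0,0,-0.05,0,0,0]
    - [0,0.0214,0.0435,0,0,0,0]
    - [0,0.0214,0.0435,0,0,0,0]
    - [0,0.0214,0.0435,0,0,0,0]
    - [0,0.0214,0.0435,0,0,0,0]
    - [0,0.0213,0.0437,0,0,0,3.8]

```text
clock: 31.58
tool_pos: [0.6266, 0.12, 0.2769]
eef_rot: [0.985, 0.175, -0.0, -0.0]
contact_force: [1.8, -0.1, -2.8]
opening: 0.681
finger_force: 35.0
```

```bash
python3 plan.py .626 .121 .18 20.2
```

```text
t 31.575 pos [0.6266 0.12   0.2769] yaw 20.2 q [-0.18  0.87 -0.14  1.63  0.18  0.66 -1.64] open 0.681 ff 35.0
shift [-0.0002 -0.0011  0.0969] norm/.0625 1.6 turn deg [-0.05  0.05 -0.04]
```

>>> play_rows:
  rows:
    - [0,0,-0.001,0.04,0,0,0]
    - [0,0,0,0.03,0,0,0]
    - [0,0,0,0.012,0,0,0]
    - [0,0,0,0.003,0,0,0]
    - [0,0,0,0,0,0,0]
    - [0,0,0,0,0,0,0]

```text
clock: 32.33
tool_pos: [0.6261, 0.1223, 0.1931]
eef_rot: [0.984, 0.176, 0.001, -0.0]
contact_force: [-0.7, -0.3, -2.4]
opening: 0.677
finger_force: 35.0
```

```bash
python3 plan.py .626 .121 .18 20.2;  python3 - <<'E'
from h import *
a=cams.snapshot("side")[160:300,150:350];b=cams.snapshot("top")[90:230,200:400]
cv2.imwrite("pics/g7.png",np.hstack([a,b])[:,:,::-1].repeat(2,0).repeat(2,1))
E
```

```text
t 32.325 pos [0.6261 0.1223 0.1931] yaw 20.2 q [-0.2   0.99 -0.12  1.65  0.2   0.51 -1.66] open 0.677 ff 35.0
shift [-0.0006  0.0011  0.0131] norm/.0625 0.2 turn deg [ 0.02 -0.12  0.04]
```

View pics/g7.png

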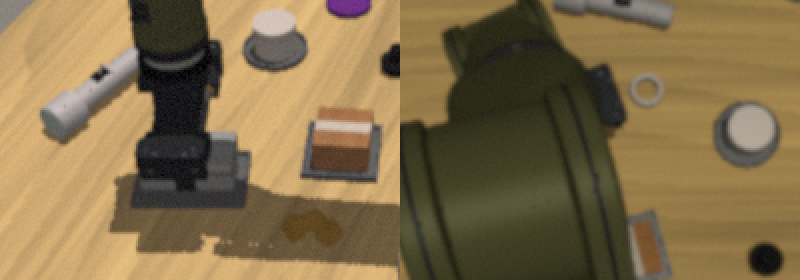

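The carton is flat in its tray (left crop (342,145)), and the tin is aligned over the oblong tray (190,180).

>>> play_rows:
  rows:
    - [0,-0.0006,0.0011,0.008,0,0,0]
    - [0,0,0,0.004,0,0,0]
    - [0,0,0,0.001,0,0,0]
    - [0,0,0,0.0007,0,0,0]
    - [0,0,0,0,0,0,0]
    - [0,0,0,0,0,0,0]

```text
clock: 33.17
tool_pos: [0.6252, 0.1206, 0.18]
eef_rot: [0.984, 0.175, -0.0, 0.0]
contact_force: [-5.1, -1.0, 14.8]
opening: 0.675
finger_force: 35.0
```

>>> play_rows:
  rows:
    - [0,0,0,0.0007,0,0,0]
    - [0,0,0,0,0,0,0]

```text
clock: 33.42
tool_pos: [0.6251, 0.1206, 0.18]
eef_rot: [0.984, 0.175, -0.0, 0.0]
contact_force: [-7.0, -1.9, 20.6]
opening: 0.679
finger_force: 35.0
```

>>> play_rows:
  rows:
    - [100,0,0,-0.001,0,0,0]
    - [100,0,0,0,0,0,0]
    - [100,0,0,0,0,0,0]
    - [100,0,0,0,0,0,0]
    - [100,0,0,-0.03,0,0,0]
    - [100,0,0,-0.06,0,0,0]
    - [100,0,0,-0.06,0,0,0]
    - [100,0,0,-0.06,0,0,0]

```text
clock: 34.42
tool_pos: [0.6252, 0.1208, 0.3902]
eef_rot: [0.984, 0.176, -0.0, 0.0]
contact_force: [0.5, -0.1, -0.6]
opening: 0.999
finger_force: 0.0
```

>>> play_rows:
  rows:
    - [100,-0.04,-0.04,0,0,0,0]
    - [100,-0.04,-0.04,0,0,0,0]
    - [100,-0.04,-0.04,0,0,0,0]
    - [100,-0.04,-0.04,0,0,0,0]
    - [100,-0.04,-0.04,0,0,0,0]
    - [100,0,0,0,0,0,0]
    - [100,0,0,0,0,0,0]

```text
clock: 35.3
tool_pos: [0.3691, 0.2393, 0.3886]
eef_rot: [0.984, 0.176, 0.001, 0.0]
contact_force: [0.7, -0.3, 0.6]
opening: 1.002
finger_force: 0.0
```

```bash
python3 - <<'E'
from h import *
A=cams.snapshot("side");B=cams.snapshot("top")
for l,x,y,k in(("funnel",.461,-.3,(0,)),("pot",.632,-.128,(0,)),("carton",.481,.02,(0,45)),("tin",.626,.121,(0,60))):
  for c in("side",),("top",):
    try: fit(l,x,y,.003,yaws=k,cs=c)
    except Exception as e: print(l,c,e)
cv2.imwrite("pics/g8.png",np.hstack([A[120:320,180:420],B[110:310,230:470]])[:,:,::-1].repeat(2,0).repeat(2,1)[:,:800] if 0 else cv2.resize(np.hstack([A[120:320,180:420],B[110:310,230:470]])[:,:,::-1],(800,333)))
E
```

```text
funnel ['side'] xy 0.4624 -0.2989 yaw [] cost 0.137
funnel ['top'] xy 0.4607 -0.3048 yaw [] cost 0.124
pot ['side'] xy 0.6329 -0.1285 yaw [] cost 0.11
pot ['top'] xy 0.6305 -0.1291 yaw [] cost 0.035
carton ['side'] xy 0.494 0.0222 yaw [22.8] cost 0.68
carton ['top'] xy 0.4796 0.017 yaw [15.7] cost 0.046
tin ['side'] xy 0.6239 0.1233 yaw [20.4] cost 0.056
tin ['top'] xy 0.6235 0.118 yaw [19.7] cost 0.051
```

View pics/g8.png

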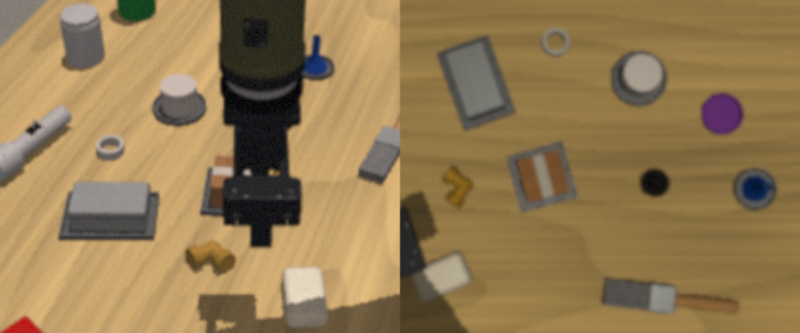

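All four things stand centred in their trays: in the right crop the tin is at (475,82), the pot at (640,75), the carton at (542,176) and the funnel at (755,189). The plug and the elbow have not moved, so I'm handing in.

```bash
python3 -c "
from plant import r;print(r.finish_job())"
```

```text
the job is handed in; nothing more can be done
None
```

The job is handed in: in the last pictures the funnel, pot, carton and tin each stand flat and centred in their matching tray, and the plug and elbow are where they lay; the hand-in call returned no verdict.

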